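Work the stuck bung out of the slip jar

TASK

The bung of the blue stoneware jar is stuck: fold the wire bail with the red tab off it, away from the jar's handle, then work the bung loose by rocking it several times towards the handle and back the other way while lifting, because a straight pull only lifts the whole jar, which must stay down in its caddy. Stand the bung upright on its narrow foot in the round terracotta dish, let go of it, and leave the other things on the table where they are.

Things in the scene. Friction and masses are not known exactly. Their poses are not given: they have to be found in the camera images.
- bung_head (a point): Centre of the bung's grip. Bung: pale wood, 75 mm tall, about 60 g; a round tapered plug, 29 mm across at the foot and 41 mm across 41 mm higher, topped by the grip, a block 34 mm (its x) by 26 mm (its y) by 34 mm tall. The point is on the bung's axis, 58 mm above the foot, 17 mm below the top; z runs up the axis. At the start its x is within 9 degrees of the jar's x.
- bung_foot (a point): Centre of the underside of the bung's narrow foot, same axes as the grip.
- jar: Blue stoneware jar, 1.0 kg, loose in any one of the caddy's three wells. Origin at the centre of its underside, z up, x towards its handle. Body 84 mm in diameter up to 84 mm high, neck 60 mm across, rim 120 mm high. The handle, a loop at +x, reaches 75 mm from the axis, 49 to 89 mm high. At the start the bung stands upright in the neck, its foot about 90 mm above the jar's underside.
- jar_mouth (a point): Centre of the jar's rim. A springy rubber lining, 2 to 7 mm below it, grips the taper from the jar's +x and -x sides. A straight pull needs about 20 N, so the jar rises too. Rocking about the jar's y axis, pivoting at the lining, frees it: about 9 degrees each way with some 2 mm of lift per swing. The bung is loose once 20 mm up and out of the neck 30 mm up.
- bail (a joint): Angle of the jar's wire bail (rad): 0 to 0.15 at the start, its wire crossing above the bung; grows to 1.9 as it folds over to the jar's -x side (away from the handle). Stays where left; 1 N moves it. Folded: over 1.2. Hinge line along the jar's y through its axis, 106 mm above the underside. Wire 5 mm thick, arms 33 mm either side of the axis, crossbar 64 mm from the hinge.
- tab (a point): Centre of the red push tab that stands on the middle of the bail's crossbar: 24 mm wide (y), 24 mm tall (z, radially away from the hinge), 5 mm thick (x); it lies 77 mm from the hinge line.
- dish_in (a point): Centre of the flat inner floor of the round terracotta dish: inner floor 80 mm across and 5 mm above the table, rim 116 mm across and 16 mm above the table, z up. The dish is loose, 350 g.
- caddy: Fixed wooden caddy, 98 (x) by 286 (y) by 55 mm tall, with three wells in a row along its y, 93 mm apart; floor 6 mm thick. Origin at the centre of its underside.
- white_jar: White jar with yellow lid in the caddy, 80 mm diameter, 94 mm tall. Origin at its underside. Bystander.
- cream_jar: Cream jar with black lid in the caddy, 80 mm diameter, 94 mm tall. Origin at its underside. Bystander.
- brush_pot: Terracotta pot with three brushes standing in it, 70 mm across, brushes up to 205 mm high and within 30 mm of its axis. It stands between the caddy and the dish. Origin at its underside. Bystander.
- house: Clay model house with a corrugated roof, roof 120 (x) by 150 mm (y), 125 mm tall. Origin at its underside. Bystander.
- mug: Black mug, 72 mm across, 85 mm tall, handle to its +y. Origin at its underside. Bystander.
- slip_bowl: Terracotta bowl near the dish, 110 mm across, 60 mm tall. Origin at its underside. Bystander.
- cup: Small black cup near the dish, 64 mm across, 55 mm tall. Origin at its underside. Bystander.

How it is judged (in metres and radians):
On the way, in this order (a step that is already met when the one before it is completed fails the run):
1. the bail is folded off the bung, away from the handle (value of joint bail above 1.2 rad and distance between bung_foot and jar below 0.1 m).
2. the bung, still in the neck, is rocked at least 4 degrees towards the handle (angle between bung_head's own z axis and vertical above 0.07 rad and x of bung_head in the frame of jar above 0.0025 m and distance between bung_foot and jar below 0.112 m).
3. the bung, still in the neck, is rocked at least 4 degrees away from the handle (angle between bung_head's own z axis and vertical above 0.07 rad and x of bung_head in the frame of jar below -0.0025 m and distance between bung_foot and jar below 0.115 m).
At the end, for the whole second after the job is handed in: The bung stands upright (within 7 degrees) on the dish's inner floor, foot within 32 mm of the dish's centre; the dish within 30 mm of where it was; the jar upright and down in the caddy (underside under 12 mm above the table); the bail past 1.2 rad (horizontal distance between bung_foot and dish_in below 0.032 m and z of bung_foot in the frame of dish_in between -0.004 and 0.005 m and angle between bung_head's own z axis and vertical below 0.12 rad and angle between jar's own z axis and vertical below 0.1 rad and horizontal distance between jar and caddy below 0.115 m and height (world z) of jar below 0.012 m and value of joint bail above 1.2 rad and distance of dish_in from where it was at the start of the episode below 0.03 m); the robot touches nothing.
It fails at once if the jar is lifted in its well: underside more than 18 mm above the table, about 12 mm off the caddy's floor (height (world z) of jar above 0.018 m).
It fails at once if a bystander is moved more than 30 mm or tipped over (distance of any of white_jar, cream_jar, brush_pot, house, mug, slip_bowl, cup from where it was at the start of the episode above 0.03 m or angle between any of brush_pot, mug, cup, house's own z axis and vertical above 0.4 rad).
It also fails if it takes over 72 s, if anything falls off the work surface, if the arm or the gripper's body presses on something with over 40 N, if the wrist force passes 120 N, or if a joint passes its speed limit or range.

ROBOT

A 6-joint arm with a two-finger parallel gripper is mounted at the origin on the work surface. World frame = base frame: x ahead of the robot, y to its left, z up, the work surface at z = 0. Lengths are in mm, angles in rad, forces in N, time in s.
With the tool pointing down it reaches from about 275 to 750 mm from the base axis. Payload 10.2 kg.
Tool frame: the origin (TCP) lies between the finger pads; the fingertips stand 17 mm ahead of it and the grasp point (between the pads) lies 2 mm behind it; z points along the fingers, y is the line along which they close (so a half turn about z gives the same grasp; the last joint's range is limited). The gripper opens to 85 mm and grips with 20 to 120 N. Pads are 22 mm wide; open, the fingers measure 114 mm over their backs; the gripper's body (76 mm by 85 mm) begins 54 mm behind the grasp point. The pads swing forward as they close: fully open they stand 13 mm farther back than shut.
Start: joints at [-1.479, 0.313, 1.498, -0, 1.331, -0.223], TCP at [162.541, -499.211, 248.294] pointing down, gripper open.
Joint ranges: [-2.94, 2.94], [-0.97, 2.17], [0.19, 2.56], [-1.23, 4.37], [0.02, 3.11], [-2.88, 2.88]. Speed limits (rad/s): [2.39, 2.39, 3.01, 3.14, 3.14, 3.14].

INTERFACE

Orientations are given as a unit quaternion [w, x, y, z].
In Python, from rig import * gives the robot as it stands.
- The arm moves only by the tool step_arm, never from a script. Its argument "commands" is text: rows parted by semicolons, each of 7 numbers parted by spaces: the opening, from 0 (shut) to 1 (fully open), then the shift along the tool's x, y, z in cm, then the turn, a rotation vector about the tool's x, y, z in rad. In form: hand x y z rx ry rz; .... A call has 1 to 20 rows; each row is the pose to reach, as a shift and turn from the pose commanded when the call began, along the tool's axes at that moment; what a row does not reach only later rows make up. A row lasts 1/12 s, in which the tool goes at most 41.7 mm and 7.16 degrees, less where a joint would pass 70% of its speed; a pose out of reach is approached as far as the arm can. A call with a gripper value outside its range is refused whole. The fingers move at their own pace and stop on an object; "newtons" is the grip in N (left out, the last holds). Time passes only in rows, so rows that repeat a pose let the fingers close. It gives the time, the measured TCP pose, the force, the opening and the grip force at its end, in the units of the state.
- sense(): the state, without advancing time (a new reading comes with each control period).
- capture(name): name is "side" or "top"; returns the picture (384x512x3 uint8, red, green, blue); there is no depth.
- camera_model(name): a dict with "mtx" (3x3 intrinsics, pixels), "k1" (the pictures are not rectified: a ray, as slopes to the right and down, at radius r is drawn at 1 + k1 r^2 times it, then the intrinsics apply), "eye" and "rotation" of the camera in the world. Camera axes: x right, y down, z forward; pixel columns grow to the right and rows downward; lengths in mm; the calibration is good to about 2 mm. A picture is of the moment at which its call begins. camera_model takes no time and is no camera call.
- finish_job(): hands the job in; it is judged then, once.
Trained networks look in the newest picture that a camera, given by its name, has taken for a name from the list of things; names that differ only in an ending like _2 or _b are one class to them, and where a whole thing is asked for, a point or a joint stands for the part that bears it (a point fixed in the world has none). Each returns a list of dicts, best first, with "score" (0 to 1); they miss things now and then, are a little off and sometimes report something else, mostly with a low value. They report only what shows in the picture. A call takes as long as a camera call.
- search_frame(camera, label): "rect" ([centre column, centre row, width, height] in pixels, round what is visible of it).
- trace(camera, label): "mask" (384x512 bool, what is visible of it) and "rect" ([centre column, centre row, width, height] in pixels, round what is visible of it).
- spot_point(camera, label): "xy" ([column, row] in pixels: a listed point, or the origin of a listed thing).
The state is a dict: "time_s": time; "joints": joint angles; "dq": joint speeds; "tau": joint torques, N m; "eef_pos": TCP position; "ee_rot": TCP orientation; "force": force on the tool from outside, world axes, zero at the start; "wrist_torque": the same for the moment, N m; "grip_width": opening from 0.0 (shut) to 1.0 (fully open); "grip_force": force on a finger pad.
Only numpy, scipy, OpenCV 4.12 (cv2) and the standard library are available. Lean on these libraries where they do the work, as an engineer would, in place of code of your own. Each camera call takes 0.05 s, during which the arm holds its last target. There are 200 camera calls.

## Working session

There is one attempt and no reset: what is moved stays moved. The work goes in short steps, Python scripts to look and compute and a tool call to move; the robot and the scene stay as the last step left them, time stands still between calls to the robot, and variables do not carry over. Pictures are saved under pics/ and viewed, at most 10 in all, crops included, and the job is handed in when it is done.

Besides the shell and the picture viewer there is one more tool, called after ">>>" as a command line: name --argument value ..., lists and objects as JSON in quotes. step_arm: Moves the arm, as the interface text tells. Its arguments: {"type":"object","properties":{"commands":{"type":"string"},"newtons":{"type":"number"}},"required":["commands"]}

```bash
mkdir -p pics
cat > h.py <<'E'
from rig import *
import numpy as np, cv2
from scipy.spatial.transform import Rotation as R
def ray(cam,px):
    m=camera_model(cam);K=np.array(m["mtx"]);k=m["k1"]
    d=np.array([(px[0]-K[0,2])/K[0,0],(px[1]-K[1,2])/K[1,1]]);u=d.copy()
    for _ in range(20):u=d/(1+k*(u@u))
    v=np.array(m["rotation"])@np.array([u[0],u[1],1]);return np.array(m["eye"],float),v/np.linalg.norm(v)
def proj(cam,p):
    m=camera_model(cam);K=np.array(m["mtx"]);c=np.array(m["rotation"]).T@(np.array(p,float)-np.array(m["eye"]))
    u=c[:2]/c[2];u=u*(1+m["k1"]*(u@u));return np.array([K[0,0]*u[0]+K[0,2],K[1,1]*u[1]+K[1,2]])
def onz(cam,px,z):
    e,v=ray(cam,px);return e+v*(z-e[2])/v[2]
def tri(p1,p2,c1="side",c2="top"):
    e1,a=ray(c1,p1);e2,b=ray(c2,p2)
    A=np.stack([a,-b],1);t=np.linalg.lstsq(A,e2-e1,rcond=None)[0]
    q1=e1+a*t[0];q2=e2+b*t[1];return (q1+q2)/2,np.linalg.norm(q1-q2)
def q2R(q): return R.from_quat([q[1],q[2],q[3],q[0]])
E
cat > a.py <<'E'
from h import *
np.set_printoptions(precision=1,suppress=True)
ims={c:capture(c) for c in("side","top")}
for c in ims:
    cv2.imwrite(f"pics/{c}0.png",ims[c][:,:,::-1]); m=camera_model(c);print(c,m["eye"],np.array(m["rotation"])[:,2]*1.0)
for n in["bung_head","jar_mouth","tab","dish_in","jar","caddy","brush_pot","white_jar","cream_jar","slip_bowl","cup","mug","house"]:
    r={}
    for c in ims:
        l=spot_point(c,n)
        if l:r[c]=np.array(l[0]["xy"]);print(n,c,r[c],round(l[0]["score"],2),end=" ")
    if len(r)==2:print("->",*tri(r["side"],r["top"]),end="")
    print()
s=sense();print(s["ee_rot"],s["force"],s["grip_width"])
E
python3 a.py; python3 -c "
import cv2,numpy as np
for c in('side','top'):pass"
```

```text
Traceback (most recent call last):
  File "a.py", line 5, in <module>
    cv2.imwrite(f"pics/{c}0.png",ims[c][:,:,::-1]); m=camera_model(c);print(c,m["eye"],np.array(m["rotation"])[:,2]*1.0)
                                                                                       ~~~~~~~~~~~~~~~~~~~~~~~^^^^^
IndexError: too many indices for array: array is 1-dimensional, but 2 were indexed
```

```bash
sed -i 's/np.array(m\["rotation"\])/q2R(m["rotation"]).as_matrix()/' h.py a.py; python3 a.py
```

```text
side [-34.7 790.6 771.2] [ 0.5 -0.7 -0.5]
top [ 421.4  -86.7 1334. ] [ 0.1 -0.  -1. ]
bung_head side [207.1 203.6] 0.84 bung_head top [185.5 164.8] 0.44 -> [574.6  56.8 146.3] 7.521708447609799
jar_mouth side [203.3 214.5] 0.7 jar_mouth top [184.2 168.3] 0.92 -> [573.8  66.3 120.3] 4.037650930455297
tab side [201.  186.8] 0.73 tab top [183.5 164.5] 0.7 -> [575.6  60.3 192.9] 7.9870050193161015
dish_in side [311.9 189.6] 0.91 dish_in top [333.1 212.8] 0.73 -> [ 475.7 -335.     4.7] 16.825669912477053
jar side [208.6 250.4] 0.78 jar top [188.9 176.4] 0.65 -> [565.7  66.6  15.1] 6.801268658253531
caddy side [206.6 249.4] 0.74 caddy top [190.1 171.2] 0.95 -> [578.5  62.7  10.5] 1.4628394431278358
brush_pot side [289.3 211.8] 0.6 brush_pot top [282.4 205.1] 0.65 -> [ 487.3 -197.2    2.1] 0.8290069231637874
white_jar side [185.2 271.4] 0.79 white_jar top [153.4 173. ] 0.81 -> [569.2 161.9  17.3] 2.8481250114431584
cream_jar side [227.3 232.6] 0.56 cream_jar top [224.5 174.1] 0.61 -> [576.2 -30.9   2.9] 9.320701582329923
slip_bowl side [323.6 170.4] 0.64 slip_bowl top [380.6 201.3] 0.57 -> [ 506.7 -473.7   -6.6] 7.775635719248335
cup side [204.4 220.8] 0.48 cup top [343.5 251.9] 0.7 -> [ 509.7 -189.    54.3] 439.8355862522472
mug side [175.  356.1] 0.95 mug top [ 85.4 217.9] 0.92 -> [444.2 352.7  -7.3] 0.5962789811437686
house side [250. 170.] 0.82 house top [340.7 128.8] 0.57 -> [ 714.3 -360.    -9.2] 11.242326190553259
[-0.   1.   0.2 -0. ] [ 0.1 -0.3  0.7] 0.9985606359886993
```

View pics/side0.png

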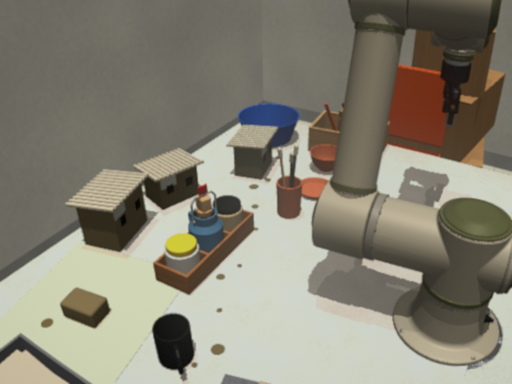

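View pics/top0.png

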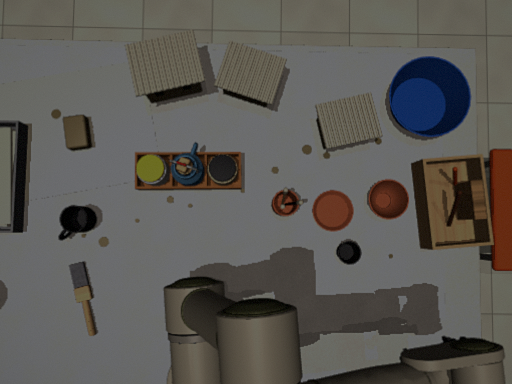

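```bash
cat > b.py <<'E'
from h import *
np.set_printoptions(precision=1,suppress=True)
t=capture("top");s=capture("side")
a=cv2.resize(t[135:205,150:225],None,fx=7,fy=7,interpolation=3)[:,:400]
b=cv2.resize(s[175:265,170:240],None,fx=5.7,fy=5.7,interpolation=3)[:490]
a=cv2.resize(t[135:205,158:215],(399,490),interpolation=3);b=cv2.resize(s[178:260,175:240],(388,490),interpolation=3)
cv2.imwrite("pics/jar.png",np.hstack([a,b])[:,:,::-1])
d=trace("top","dish_in")[:2]
for x in d:
    M=x["mask"].astype(np.uint8);(c,ax,an)=cv2.fitEllipse(max(cv2.findContours(M,0,1)[0],key=len));print("dish",x["score"],c,ax,onz("top",c,16))
for n,z in[("caddy",55),("brush_pot",0),("slip_bowl",60),("cup",55),("white_jar",94),("cream_jar",94)]:
    for x in search_frame("top",n)[:1]:
        print(n,x["score"],x["rect"],onz("top",x["rect"][:2],z))
M=trace("top","caddy")[0]["mask"].astype(np.uint8);r=cv2.minAreaRect(max(cv2.findContours(M,0,1)[0],key=len));print(r,[onz("top",p,55) for p in cv2.boxPoints(r)])
for n in("jar","bung_head","tab"):
  for c in("top","side"):
    l=trace(c,n)
    if l:print(n,c,l[0]["score"],l[0]["rect"])
E
python3 b.py
```

```text
dish 0.71 (332.5846862792969, 210.95069885253906) (39.1966552734375, 40.49066925048828) [ 472.9 -335.3   16. ]
dish 0.3 (285.5652160644531, 202.73439025878906) (26.058637619018555, 27.80632781982422) [ 493.7 -204.6   16. ]
caddy 0.85 [187.7, 171.3, 107.6, 41.0] [572.3  63.7  55. ]
brush_pot 0.68 [286.4, 204.2, 31.7, 25.4] [ 490.5 -208.4    0. ]
slip_bowl 0.79 [387.1, 202.2, 38.9, 36.5] [ 497.  -473.6   60. ]
cup 0.71 [222.8, 170.8, 32.4, 33.1] [575.2 -30.7  55. ]
white_jar 0.75 [154.1, 171.9, 34.1, 32.0] [564.6 146.5  94. ]
cream_jar 0.83 [225.0, 170.0, 29.4, 34.4] [572.7 -38.1  94. ]
((187.8221893310547, 170.85427856445312), (37.474853515625, 106.0272445678711), 89.34893798828125) [array([620.2, 207.7,  55. ]), array([628.5, -77.9,  55. ]), array([526.8, -80.7,  55. ]), array([519. , 203.3,  55. ])]
jar top 0.85 [185.7, 164.2, 33.7, 41.8]
jar side 0.75 [206.8, 218.6, 34.6, 70.8]
bung_head top 0.7 [185.9, 165.3, 13.0, 16.3]
bung_head side 0.85 [204.4, 208.2, 14.2, 21.3]
tab top 0.42 [184.7, 165.1, 27.5, 14.1]
tab side 0.58 [204.2, 199.7, 25.5, 36.6]
```

View pics/jar.png

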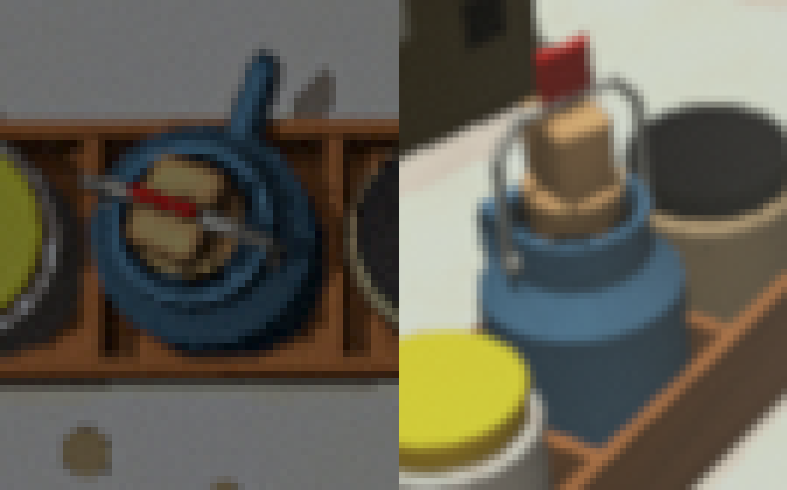

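The top view has the blue jar in the middle well, handle pointing up and a little right (tip about (196,144), body centre about (188,170)). The tab is at about (182,164) in the top view and (202,190) in the side view. I'll fit the jar pose from these.

```bash
cat > c.py <<'E'
from h import *
from scipy.optimize import least_squares
np.set_printoptions(precision=2,suppress=True)
T=lambda u,v:("top",np.array([158+u/7,135+v/7])); S=lambda u,v:("side",np.array([175+(u-399)/5.97,178+v/5.976]))
# (jar-frame feature fn(bail), pixel)
bl=lambda r,y:(lambda a:np.array([-r*np.sin(a),y,106+r*np.cos(a)]))
fx=lambda *p:(lambda a:np.array(p,float))
F=[(bl(89,12),S(536,50)),(bl(89,-12),S(588,36)),(bl(77,0),S(563,70)),(bl(77,0),T(165,200)),(bl(89,12),T(131,187)),(bl(89,-12),T(197,213)),
(fx(75,0,72),T(265,60)),(fx(0,0,120),T(199,222)),(fx(0,0,120),S(565,208)),(bl(0,33),S(512,272)),(bl(0,-33),T(278,250))]
def res(p):
    A=R.from_euler("z",p[2]);o=np.array([p[0],p[1],6])
    return np.concatenate([proj(c,A.apply(f(p[3]))+o)-px for f,(c,px) in F])
r=least_squares(res,[573,64,-.33,.1],x_scale=[10,10,.1,.1],loss="soft_l1");print(r.x);print(r.fun.reshape(-1,2))
E
python3 c.py
cat >> h.py <<'E'
def row(p,rv=None,s=None):
    "target TCP pose (world mm, Rotation) -> shift cm, rotvec in tool axes"
    s=s or sense();A=q2R(s["ee_rot"])
    d=A.inv().apply(np.array(p,float)-s["eef_pos"])/10
    return np.round(d,2),(np.round((A.inv()*rv).as_rotvec(),3) if rv is not None else None)
def down(yaw_y):  # tool z down, tool y at world angle yaw_y
    y=np.array([np.cos(yaw_y),np.sin(yaw_y),0]);z=np.array([0,0,-1.]);return R.from_matrix(np.stack([np.cross(y,z),y,z],1))
E
```

```text
[575.04  62.78  -0.29   0.01]
[[ 0.1   0.3 ]
 [-0.1  -1.13]
 [ 0.21 -0.49]
 [ 0.03  0.4 ]
 [-0.57  0.15]
 [-0.41 -0.57]
 [-0.09 -1.09]
 [-1.54  0.19]
 [ 1.66 -1.08]
 [-0.34 -1.41]
 [ 0.06  0.7 ]]
```

```bash
cat > d.py <<'E'
from h import *
np.set_printoptions(precision=2,suppress=True)
J=np.array([575,63,0.]);yaw=-.30;A=R.from_euler("z",yaw)
print("above",*row(J+A.apply([48,0,310]),down(yaw)))
print(A.apply([48,0,0])+J)
for th in np.arange(0,1.71,.2):
    r=77+min(6,th*12);P=np.array([-r*np.sin(th)+4*np.cos(th)+14,r*np.cos(th)+4*np.sin(th)+17+112]);print(round(th,1),P, "rel", (P-[48,206])/10)
print(down(yaw).as_matrix())
E
python3 d.py
```

```text
above [ 60.55 -37.92  -6.17] [ 0.   -0.   -0.96]
[620.86  48.82   0.  ]
0.0 [ 18. 206.] rel [-3.  0.]
0.2 [  2.15 207.61] rel [-4.59  0.16]
0.4 [-14.17 205.9 ] rel [-6.22 -0.01]
0.6 [-29.56 199.76] rel [-7.76 -0.62]
0.8 [-42.75 189.7 ] rel [-9.08 -1.63]
1.0 [-53.68 177.21] rel [-10.17  -2.88]
1.2 [-61.91 162.8 ] rel [-10.99  -4.32]
1.4 [-67.11 147.05] rel [-11.51  -5.9 ]
1.6 [-69.08 130.57] rel [-11.71  -7.54]
[[ 0.3   0.96  0.  ]
 [ 0.96 -0.3   0.  ]
 [ 0.    0.   -1.  ]]
```

>>> step_arm --commands "0 0 0 -6.2 0 0 0; 0 0 0 -6.2 0 0 0; 0 60.5 -37.9 -6.2 0 0 -0.96; 0 60.5 -37.9 -6.2 0 0 -0.96; 0 60.5 -37.9 -6.2 0 0 -0.96; 0 60.5 -37.9 -6.2 0 0 -0.96; 0 60.5 -37.9 -6.2 0 0 -0.96; 0 60.5 -37.9 -6.2 0 0 -0.96; 0 60.5 -37.9 -6.2 0 0 -0.96; 0 60.5 -37.9 -6.2 0 0 -0.96; 0 60.5 -37.9 -6.2 0 0 -0.96; 0 60.5 -37.9 -6.2 0 0 -0.96; 0 60.5 -37.9 -6.2 0 0 -0.96; 0 60.5 -37.9 -6.2 0 0 -0.96; 0 60.5 -37.9 -6.2 0 0 -0.96; 0 60.5 -37.9 -6.2 0 0 -0.96; 0 60.5 -37.9 -6.2 0 0 -0.96; 0 60.5 -37.9 -6.2 0 0 -0.96; 0 60.5 -37.9 -6.2 0 0 -0.96; 0 60.5 -37.9 -6.2 0 0 -0.96" --newtons 60

```text
time_s: 3.97
eef_pos: [622.5, 53.3, 308.7]
ee_rot: [-0.001, 0.802, 0.597, 0.0]
force: [-0.5, -1.2, -1.7]
grip_width: 0.001
grip_force: 0.0
```

```bash
python3 d.py; python3 -c "
from h import *
s=sense();print(s['time_s'],s['eef_pos'],s['joints'])
t=capture('top');s=capture('side')
cv2.imwrite('pics/app.png',np.hstack([cv2.resize(t[115:215,140:235],(395,416),interpolation=3),cv2.resize(s[128:268,145:265],(395,461),interpolation=3)[:416]])[:,:,::-1])"
```

```text
above [-0.48 -0.03 -0.13] [-0.   -0.    0.01]
[620.86  48.82   0.  ]
0.0 [ 18. 206.] rel [-3.  0.]
0.2 [  2.15 207.61] rel [-4.59  0.16]
0.4 [-14.17 205.9 ] rel [-6.22 -0.01]
0.6 [-29.56 199.76] rel [-7.76 -0.62]
0.8 [-42.75 189.7 ] rel [-9.08 -1.63]
1.0 [-53.68 177.21] rel [-10.17  -2.88]
1.2 [-61.91 162.8 ] rel [-10.99  -4.32]
1.4 [-67.11 147.05] rel [-11.51  -5.9 ]
1.6 [-69.08 130.57] rel [-11.71  -7.54]
[[ 0.3   0.96  0.  ]
 [ 0.96 -0.3   0.  ]
 [ 0.    0.   -1.  ]]
3.9667 [622.54750956  53.28966375 308.70290384] [-1.02379373e-01  5.15449133e-01  1.04823473e+00  1.40738749e-03
  1.57904565e+00  1.89136034e-01]
```

>>> step_arm --commands "0 0 0 3.5 0 0 0; 0 0 0 7 0 0 0; 0 0 0 10.3 0 0 0; 0 0 0 10.3 0 0 0; 0 0 0 10.3 0 0 0; 0 0 0 10.3 0 0 0"

```text
time_s: 4.57
eef_pos: [621.1, 47.6, 210.1]
ee_rot: [0.001, 0.804, 0.595, 0.001]
force: [-0.7, -0.2, 0.1]
grip_width: -0.001
grip_force: 0.0
```

```bash
python3 -c "
from h import *
s=sense();print(s['time_s'],s['eef_pos'])
t=capture('top');s=capture('side')
cv2.imwrite('pics/app2.png',np.hstack([cv2.resize(t[115:215,140:235],(395,416),interpolation=3),cv2.resize(s[128:268,145:265],(395,461),interpolation=3)[:416]])[:,:,::-1])"
```

```text
4.5667 [621.10160683  47.64150186 210.12601838]
```

View pics/app2.png

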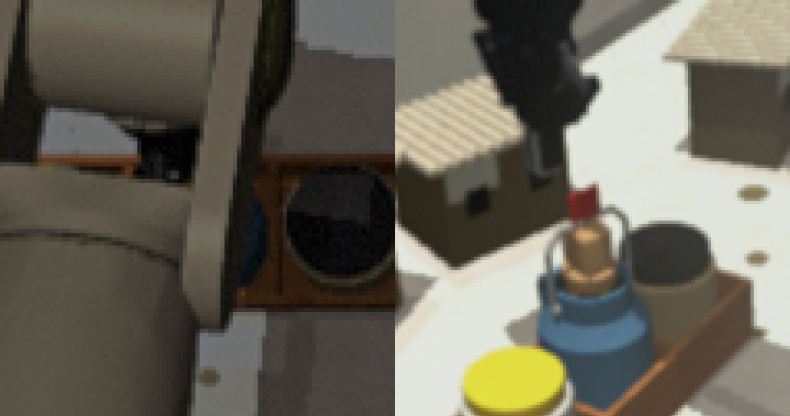

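The side view shows the closed fingers standing behind the tab on the handle side, as planned, with the bail still upright. Now fold.

>>> step_arm --commands "0 0 -1.5 0 0 0 0; 0 0 -3 0 0 0 0; 0 0 -3.8 0 0 0 0; 0 0 -4.6 0 0 0 0; 0 0 -5.4 0 0 0 0; 0 0 -6.2 0 0 0 0; 0 0 -7 0.3 0 0 0; 0 0 -7.8 0.6 0 0 0; 0 0 -8.5 1.1 0 0 0; 0 0 -9.1 1.6 0 0 0; 0 0 -9.7 2.2 0 0 0; 0 0 -10.2 2.9 0 0 0; 0 0 -10.6 3.6 0 0 0; 0 0 -11 4.3 0 0 0; 0 0 -11.3 5.1 0 0 0; 0 0 -11.5 5.9 0 0 0; 0 0 -11.6 6.7 0 0 0; 0 0 -11.7 7.5 0 0 0; 0 0 -11.7 7.5 0 0 0; 0 0 -11.7 7.5 0 0 0"

```text
time_s: 6.33
eef_pos: [508.5, 82.5, 131.9]
ee_rot: [-0.0, 0.804, 0.595, -0.0]
force: [0.2, 0.5, 0.6]
grip_width: -0.003
grip_force: 0.0
```

```bash
python3 -c "
from h import *
s=sense();print(s['time_s'],s['eef_pos'])
t=capture('top');s=capture('side')
cv2.imwrite('pics/fold.png',np.hstack([cv2.resize(t[115:215,140:235],(395,416),interpolation=3),cv2.resize(s[170:260,170:250],(395,444),interpolation=3)[:416]])[:,:,::-1])"
```

```text
6.3333 [508.49378339  82.54812018 131.85044778]
```

View pics/fold.png

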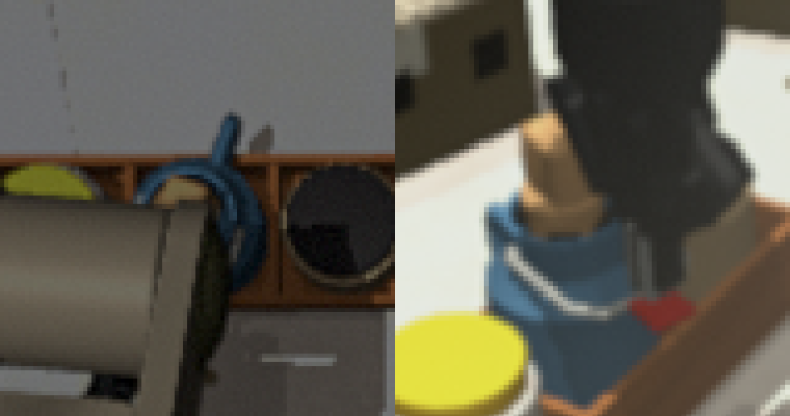

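The side view shows the bail folded down past the shoulder with the red tab low at about (662,312) in the crop. Next I back off upward, move over the bung and open.

>>> step_arm --commands "0 0 0 -4 0 0 0; 0 0 0 -8 0 0 0; 0 0 0 -12 0 0 0; 0.3 0 2 -12 0 0 0; 0.6 0.1 4 -12 0 0 0; 1 0.1 7 -12 0 0 0; 1 0.1 7 -12 0 0 0; 1 0.1 7 -12 0 0 0; 1 0.1 7 -12 0 0 0; 1 0.1 7 -12 0 0 0"

```text
time_s: 7.27
eef_pos: [575.3, 63.5, 252.7]
ee_rot: [0.0, 0.804, 0.595, 0.0]
force: [0.2, -0.0, 0.7]
grip_width: 0.972
grip_force: 0.0
```

```bash
cat > e.py <<'E'
from h import *
np.set_printoptions(precision=2,suppress=True)
s=sense();print(s['time_s'],s['eef_pos'],s['grip_width'])
S=capture("side")
for n in("bung_head","bung_foot","jar_mouth","jar","tab"):
    l=spot_point("side",n); print(n,[(np.array(x["xy"]),round(x["score"],2)) for x in l[:1]])
l=trace("side","bung_head");print(l[0]["rect"] if l else None)
for z in(154,126,6):print(z,proj("side",[575,63,z]),proj("top",[575,63,z]))
T0=cv2.imread("pics/top0.png")[:,:,::-1]
def draw(im,cam,yaw,c0,r0,w,h,f):
    a=cv2.resize(im[r0:r0+h,c0:c0+w],None,fx=f,fy=f,interpolation=3).copy();A=R.from_euler("z",yaw)
    for z in(171,137):
        P=[(proj(cam,A.apply([x,y,z])+[575,63,0])-[c0-.5,r0-.5])*f for x,y in((17,13),(-17,13),(-17,-13),(17,-13))]
        cv2.polylines(a,[np.int32(np.round(P))],True,(0,255,0) if z>150 else(255,0,255),1)
    return a
rows=[np.hstack([cv2.resize(x,(260,290)) for x in[draw(im,c,y,*b) for y in(-.45,-.30,-.15)]]) for im,c,b in((T0,"top",(172,152,26,29,10)),(S,"side",(188,187,31,34,10)))]
cv2.imwrite("pics/bung.png",np.vstack(rows)[:,:,::-1])
E
python3 e.py
```

```text
7.2667 [575.27  63.47 252.68] 0.9716998654603145
bung_head [(array([204.7, 201.2]), 0.53)]
bung_foot [(array([205.3, 220.2]), 0.64)]
jar_mouth [(array([202.3, 214. ]), 0.72)]
jar [(array([210.6, 248.7]), 0.63)]
tab [(array([225.1, 230.3]), 0.5)]
[203.4, 206.0, 16.1, 25.6]
154 [203.52 201.86] [183.45 165.47]
126 [204.42 211.78] [184.81 166.91]
6 [208.09 251.37] [190.   172.42]
```

View pics/bung.png

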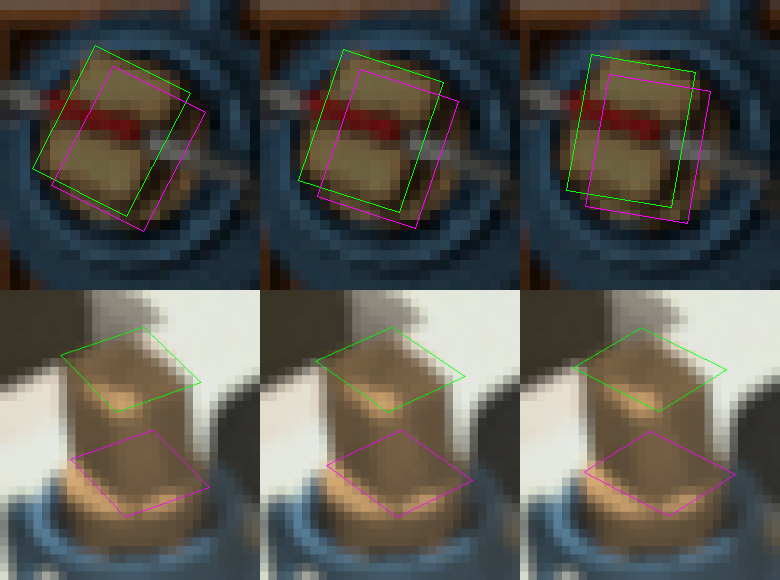

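The overlay puts the block's yaw between about -0.30 and -0.45, with position good to about 2 mm. I'll use a yaw of -0.37, descend and grip.

>>> step_arm --commands "1 0 0 3 0 0 0.07; 1 0 0 6 0 0 0.07; 1 0 0 8 0 0 0.07; 1 0 0 9.6 0 0 0.07; 1 0 0 9.6 0 0 0.07; 1 0 0 9.6 0 0 0.07; 0 0 0 9.6 0 0 0.07; 0 0 0 9.6 0 0 0.07; 0 0 0 9.6 0 0 0.07; 0 0 0 9.6 0 0 0.07; 0 0 0 9.6 0 0 0.07; 0 0 0 9.6 0 0 0.07; 0 0 0 9.6 0 0 0.07; 0 0 0 9.6 0 0 0.07" --newtons 70

```text
time_s: 8.78
eef_pos: [575.8, 63.3, 157.0]
ee_rot: [0.0, 0.824, 0.567, 0.0]
force: [-2.8, 1.0, 5.9]
grip_width: 0.388
grip_force: 69.6
```

```bash
python3 -c "
from h import *
s=sense();print(s['time_s'],s['eef_pos'],s['grip_width'],s['grip_force'],s['force'],s['wrist_torque'])
t=capture('side')
cv2.imwrite('pics/grip.png',cv2.resize(t[160:265,165:255],None,fx=5.5,fy=5.5,interpolation=3)[:,:,::-1])"
```

```text
8.7833 [575.8137449   63.26074484 156.98849593] 0.38760481359990107 69.62785005569458 [-2.82992756  1.0350138   5.94426222] [0.08872661 0.53916401 0.09761117]
```

View pics/grip.png

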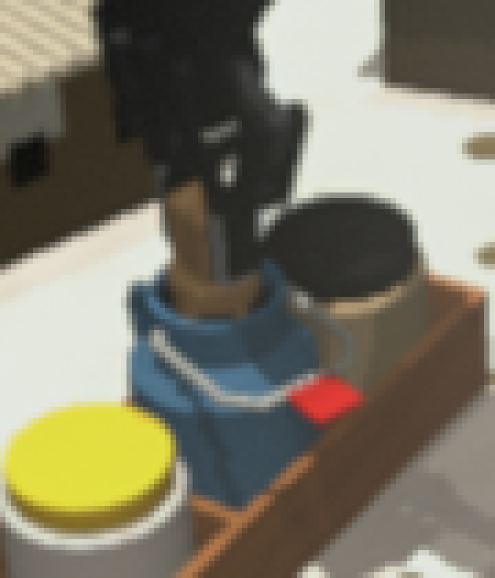

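Grip width 33 mm, so the pads sit square on the grip block. Start rocking, towards the handle first (+rx, shift +y for the pivot 35 mm below).

>>> step_arm --commands "0 0 0.18 -0.05 0.05 0 0; 0 0 0.35 -0.1 0.1 0 0; 0 0 0.5 -0.15 0.14 0 0; 0 0 0.6 -0.2 0.17 0 0; 0 0 0.6 -0.2 0.17 0 0; 0 0 0.6 -0.2 0.17 0 0" --newtons 100

```text
time_s: 9.33
eef_pos: [581.7, 61.0, 158.9]
ee_rot: [-0.07, 0.821, 0.565, -0.048]
force: [-1.8, 1.0, 6.4]
grip_width: 0.383
grip_force: 99.8
```

```bash
cat > f.py <<'E'
from h import *
np.set_printoptions(precision=2,suppress=True)
s=sense();z=q2R(s["ee_rot"]).apply([0,0,-1]);print(s['time_s'],s['eef_pos'],s['grip_width'],s['grip_force'],s['force'],s['wrist_torque'],"tilt",z)
capture("side")
for n in("bung_head","bung_foot","jar_mouth","jar"):
    l=spot_point("side",n); print(n,[(np.array(x["xy"]),round(x["score"],2)) for x in l[:1]])
l=trace("side","jar");print(l[0]["rect"] if l else None)
E
python3 f.py
```

```text
9.3333 [581.73  61.02 158.88] 0.3832977263044648 99.80063438415527 [-1.77  1.    6.36] [0.02 0.23 0.05] tilt [ 0.16 -0.06  0.99]
bung_head [(array([203.7, 202.8]), 0.62)]
bung_foot [(array([204. , 218.8]), 0.48)]
jar_mouth [(array([176.9, 355.1]), 0.74)]
jar [(array([206.7, 249.2]), 0.81)]
[208.7, 231.1, 47.6, 48.9]
```

```bash
cat > g.py <<'E'
from h import *
import sys
# absolute: pivot (575.8,63.3,121.5), TCP at 35.5 above + lift ; tool yaw -0.37 at centre
yaw=-.37;C=np.array([575.8,63.3,121.5]);D0=down(yaw);ay=D0.apply([1,0,0])
def pose(phi,lift):
    Q=R.from_rotvec(ay*phi);return C+Q.apply([0,0,35.2+lift]),Q*D0
def seq(cur,tgt,n=None):
    P0,R0=pose(*cur);out=[]
    for phi,l in tgt:
        p,r=pose(phi,l);d=R0.inv().apply(p-P0)/10;out.append("0 %.2f %.2f %.2f %.2f %.2f %.2f"%(*d,*(R0.inv()*r).as_rotvec()))
    print("; ".join(out))
a=eval(sys.argv[1]);seq(a[0],a[1:])
E
python3 g.py "[(.17,2),(.1,2.3),(.03,2.6),(-.04,2.9),(-.11,3.2),(-.17,3.6),(-.17,4),(-.17,4),(-.17,4)]"
```

```text
0 0.00 -0.26 -0.02 -0.07 0.00 0.00; 0 0.00 -0.53 -0.02 -0.14 -0.00 0.00; 0 0.00 -0.79 -0.01 -0.21 0.00 -0.00; 0 0.00 -1.06 0.03 -0.28 -0.00 0.00; 0 0.00 -1.29 0.06 -0.34 -0.00 0.00; 0 0.00 -1.31 0.02 -0.34 -0.00 0.00; 0 0.00 -1.31 0.02 -0.34 -0.00 0.00; 0 0.00 -1.31 0.02 -0.34 -0.00 0.00
```

>>> step_arm --commands "0 0 -0.26 -0.02 -0.07 0 0; 0 0 -0.53 -0.02 -0.14 0 0; 0 0 -0.79 -0.01 -0.21 0 0; 0 0 -1.06 0.03 -0.28 0 0; 0 0 -1.29 0.06 -0.34 0 0; 0 0 -1.31 0.02 -0.34 0 0; 0 0 -1.31 0.02 -0.34 0 0; 0 0 -1.31 0.02 -0.34 0 0"

```text
time_s: 10.3
eef_pos: [569.8, 65.6, 161.0]
ee_rot: [0.07, 0.821, 0.565, 0.049]
force: [-1.4, 0.4, 7.9]
grip_width: 0.388
grip_force: 100.0
```

```bash
python3 f.py; python3 -c "
from h import *
t=capture('side')
cv2.imwrite('pics/rock.png',cv2.resize(t[160:265,165:255],None,fx=5.5,fy=5.5,interpolation=3)[:,:,::-1])"
```

```text
10.3 [569.8   65.57 161.01] 0.38761939556398334 100.02872943878174 [-1.41  0.36  7.93] [ 0.02  0.19 -0.  ] tilt [-0.16  0.06  0.99]
bung_head [(array([204.9, 203. ]), 0.7)]
bung_foot [(array([204. , 217.6]), 0.65)]
jar_mouth [(array([203.7, 212.2]), 0.67)]
jar []
[210.6, 231.9, 40.7, 46.1]
```

View pics/rock.png

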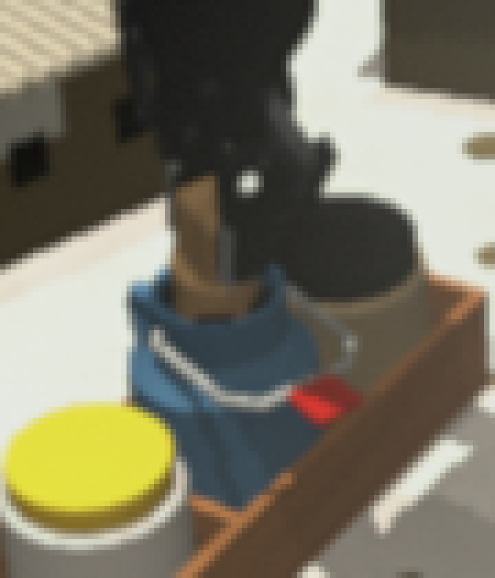

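Bung tilts away from the handle while the jar stays seated (rim about (205,290) in the crop, unchanged). Continue with more swings.

```bash
python3 g.py "[(-.17,4),(-.1,4.3),(-.03,4.6),(.04,5),(.11,5.5),(.17,6),(.17,6),(.17,6),(.1,6.3),(.03,6.6),(-.04,7),(-.11,7.5),(-.17,8),(-.17,8),(-.17,8)]"
```

```text
0 -0.00 0.28 -0.02 0.07 0.00 0.00; 0 -0.00 0.56 -0.02 0.14 0.00 0.00; 0 -0.00 0.84 -0.01 0.21 0.00 -0.00; 0 -0.00 1.12 0.01 0.28 0.00 0.00; 0 -0.00 1.37 0.04 0.34 0.00 0.00; 0 -0.00 1.37 0.04 0.34 0.00 0.00; 0 -0.00 1.37 0.04 0.34 0.00 0.00; 0 -0.00 1.11 -0.08 0.27 0.00 -0.00; 0 0.00 0.83 -0.18 0.20 0.00 -0.00; 0 -0.00 0.55 -0.26 0.13 0.00 0.00; 0 0.00 0.26 -0.34 0.06 0.00 0.00; 0 -0.00 -0.00 -0.40 0.00 0.00 0.00; 0 -0.00 -0.00 -0.40 0.00 0.00 0.00; 0 -0.00 -0.00 -0.40 0.00 0.00 0.00
```

>>> step_arm --commands "0 0 0.28 -0.02 0.07 0 0; 0 0 0.56 -0.02 0.14 0 0; 0 0 0.84 -0.01 0.21 0 0; 0 0 1.12 0.01 0.28 0 0; 0 0 1.37 0.04 0.34 0 0; 0 0 1.37 0.04 0.34 0 0; 0 0 1.37 0.04 0.34 0 0"

```text
time_s: 11.23
eef_pos: [582.2, 60.8, 162.9]
ee_rot: [-0.071, 0.821, 0.564, -0.049]
force: [-3.9, 0.8, 11.4]
grip_width: 0.385
grip_force: 101.0
```

```bash
python3 f.py; python3 g.py "[(.17,6),(.1,6.3),(.03,6.6),(-.04,7),(-.11,7.5),(-.17,8),(-.17,8),(-.17,8),(-.1,8.3),(-.03,8.6),(.04,9),(.11,9.5),(.17,10),(.17,10),(.17,10)]"
```

```text
11.2333 [582.22  60.76 162.88] 0.3845991737287409 101.0279130935669 [-3.88  0.77 11.4 ] [0.37 1.01 0.01] tilt [ 0.16 -0.06  0.99]
bung_head [(array([202.5, 200.8]), 0.55)]
bung_foot [(array([205.9, 220.1]), 0.79)]
jar_mouth [(array([204.5, 211.9]), 0.92)]
jar [(array([206.5, 249.7]), 0.56)]
[201.8, 250.8, 98.5, 90.0]
0 -0.00 -0.29 -0.02 -0.07 0.00 0.00; 0 0.00 -0.58 -0.02 -0.14 -0.00 0.00; 0 -0.00 -0.88 -0.01 -0.21 0.00 -0.00; 0 0.00 -1.18 0.02 -0.28 -0.00 0.00; 0 -0.00 -1.44 0.05 -0.34 -0.00 0.00; 0 -0.00 -1.44 0.05 -0.34 -0.00 0.00; 0 -0.00 -1.44 0.05 -0.34 -0.00 0.00; 0 -0.00 -1.16 -0.07 -0.27 -0.00 -0.00; 0 0.00 -0.87 -0.17 -0.20 -0.00 -0.00; 0 -0.00 -0.57 -0.26 -0.13 -0.00 0.00; 0 0.00 -0.27 -0.34 -0.06 -0.00 0.00; 0 0.00 0.00 -0.40 0.00 0.00 0.00; 0 0.00 0.00 -0.40 0.00 0.00 0.00; 0 0.00 0.00 -0.40 0.00 0.00 0.00
```

```bash
cat > jm.py <<'E'
from h import *
g=cv2.cvtColor(cv2.resize(cv2.imread("pics/grip.png"),(90,105),interpolation=cv2.INTER_AREA),6)
# reference patch: jar body+bail+tab, rows 218-240, cols 190-232 in full image
ref=cv2.resize(cv2.imread("pics/grip.png"),(90,105),interpolation=cv2.INTER_AREA)[60:84,26:68]
cur=np.ascontiguousarray(capture("side")[160:265,165:255,::-1])
f=8;ref=cv2.resize(ref,None,fx=f,fy=f,interpolation=2);cu=cv2.resize(cur,None,fx=f,fy=f,interpolation=2)
m=cv2.matchTemplate(cu,ref,cv2.TM_CCOEFF_NORMED);_,v,_,loc=cv2.minMaxLoc(m);print("jar shift px",loc[0]/f-26,loc[1]/f-60,v, "px/mm z",(proj("side",[575,63,100])-proj("side",[575,63,90]))/10)
s=sense();print(s["time_s"],s["eef_pos"],s["force"],s["wrist_torque"])
E
python3 jm.py
```

```text
jar shift px 0.0 0.0 0.9618657827377319 px/mm z [-0.03118876 -0.33910788]
11.5833 [582.00154905  60.87502968 162.89022221] [-2.04153425  0.80218153  8.85236507] [ 0.1974586   0.83730962 -0.04217784]
```

>>> step_arm --commands "0 0 -0.29 -0.02 -0.07 0 0; 0 0 -0.58 -0.02 -0.14 0 0; 0 0 -0.88 -0.01 -0.21 0 0; 0 0 -1.18 0.02 -0.28 0 0; 0 0 -1.44 0.05 -0.34 0 0; 0 0 -1.44 0.05 -0.34 0 0; 0 0 -1.44 0.05 -0.34 0 0; 0 0 -1.16 -0.07 -0.27 0 0; 0 0 -0.87 -0.17 -0.2 0 0; 0 0 -0.57 -0.26 -0.13 0 0; 0 0 -0.27 -0.34 -0.06 0 0; 0 0 0 -0.4 0 0 0; 0 0 0 -0.4 0 0 0; 0 0 0 -0.4 0 0 0"

```text
time_s: 12.75
eef_pos: [582.8, 60.5, 166.4]
ee_rot: [-0.072, 0.821, 0.564, -0.049]
force: [-2.9, 0.7, 9.7]
grip_width: 0.385
grip_force: 101.3
```

```bash
python3 jm.py;python3 f.py; python3 g.py "[(.17,10),(.1,10.3),(.03,10.6),(-.04,11),(-.11,11.5),(-.17,12),(-.17,12),(-.17,12),(-.1,12.3),(-.03,12.6),(.04,13),(.11,13.5),(.17,14),(.17,14),(.17,14)]"
```

```text
jar shift px 0.0 0.0 0.9579069018363953 px/mm z [-0.03118876 -0.33910788]
12.8 [582.72265179  60.5725676  166.41978814] [-4.22886327  0.99564095  8.98098115] [ 0.26544084  0.85412975 -0.00189993]
12.8 [582.72  60.57 166.42] 0.38120867662317126 101.1858057975769 [-4.23  1.    8.98] [ 0.27  0.85 -0.  ] tilt [ 0.16 -0.06  0.99]
bung_head [(array([202.9, 198.5]), 0.69)]
bung_foot [(array([206.9, 218.6]), 0.76)]
jar_mouth [(array([203.7, 210.4]), 0.83)]
jar [(array([208.1, 250. ]), 0.88)]
[210.4, 229.0, 43.9, 41.6]
0 -0.00 -0.32 -0.02 -0.07 0.00 0.00; 0 -0.00 -0.64 -0.02 -0.14 -0.00 0.00; 0 -0.00 -0.96 0.00 -0.21 0.00 -0.00; 0 -0.00 -1.29 0.03 -0.28 -0.00 0.00; 0 -0.00 -1.57 0.07 -0.34 -0.00 0.00; 0 -0.00 -1.57 0.07 -0.34 -0.00 0.00; 0 -0.00 -1.57 0.07 -0.34 -0.00 0.00; 0 -0.00 -1.27 -0.06 -0.27 -0.00 -0.00; 0 -0.00 -0.95 -0.16 -0.20 -0.00 -0.00; 0 -0.00 -0.62 -0.26 -0.13 -0.00 0.00; 0 -0.00 -0.29 -0.34 -0.06 -0.00 0.00; 0 -0.00 -0.00 -0.40 0.00 0.00 0.00; 0 -0.00 -0.00 -0.40 0.00 0.00 0.00; 0 -0.00 -0.00 -0.40 0.00 0.00 0.00
```

The bung has risen about 8 mm and the jar hasn't moved. I'll keep swinging.

>>> step_arm --commands "0 0 -0.32 -0.02 -0.07 0 0; 0 0 -0.64 -0.02 -0.14 0 0; 0 0 -0.96 0 -0.21 0 0; 0 0 -1.29 0.03 -0.28 0 0; 0 0 -1.57 0.07 -0.34 0 0; 0 0 -1.57 0.07 -0.34 0 0; 0 0 -1.57 0.07 -0.34 0 0; 0 0 -1.27 -0.06 -0.27 0 0; 0 0 -0.95 -0.16 -0.2 0 0; 0 0 -0.62 -0.26 -0.13 0 0; 0 0 -0.29 -0.34 -0.06 0 0; 0 0 0 -0.4 0 0 0; 0 0 0 -0.4 0 0 0; 0 0 0 -0.4 0 0 0"

```text
time_s: 14.27
eef_pos: [583.3, 60.3, 169.6]
ee_rot: [-0.072, 0.821, 0.564, -0.049]
force: [-3.5, 1.8, 6.2]
grip_width: 0.384
grip_force: 101.0
```

```bash
python3 jm.py;python3 f.py; python3 g.py "[(.17,14),(.1,14.3),(.03,14.6),(-.04,15),(-.11,15.5),(-.17,16),(-.17,16),(-.17,16),(-.1,16.3),(-.03,16.6),(.04,17),(.11,17.5),(.17,18),(.17,18),(.17,18),(.1,18.5),(.05,19),(0,20),(0,20),(0,20)]"
```

```text
jar shift px -0.125 -0.125 0.9545859098434448 px/mm z [-0.03118876 -0.33910788]
14.3167 [583.21154504  60.32012116 169.67411078] [-1.78972808  1.69925865  4.45271901] [0.24493697 0.50826202 0.0164807 ]
14.3167 [583.21  60.32 169.67] 0.38493734457238504 100.83555936813354 [-1.79  1.7   4.45] [0.24 0.51 0.02] tilt [ 0.16 -0.06  0.98]
bung_head [(array([201.4, 199.2]), 0.8)]
bung_foot [(array([207.8, 215.8]), 0.8)]
jar_mouth [(array([203.4, 210.2]), 0.76)]
jar [(array([207. , 249.6]), 0.65)]
[209.3, 229.3, 43.8, 48.8]
0 0.00 -0.35 -0.02 -0.07 0.00 0.00; 0 -0.00 -0.69 -0.01 -0.14 -0.00 0.00; 0 -0.00 -1.05 0.01 -0.21 0.00 -0.00; 0 0.00 -1.40 0.05 -0.28 -0.00 0.00; 0 -0.00 -1.71 0.09 -0.34 -0.00 0.00; 0 -0.00 -1.71 0.09 -0.34 -0.00 0.00; 0 -0.00 -1.71 0.09 -0.34 -0.00 0.00; 0 0.00 -1.37 -0.04 -0.27 -0.00 -0.00; 0 0.00 -1.03 -0.16 -0.20 -0.00 -0.00; 0 0.00 -0.68 -0.26 -0.13 -0.00 0.00; 0 -0.00 -0.32 -0.34 -0.06 -0.00 0.00; 0 0.00 0.00 -0.40 0.00 0.00 0.00; 0 0.00 0.00 -0.40 0.00 0.00 0.00; 0 0.00 0.00 -0.40 0.00 0.00 0.00; 0 -0.00 -0.38 -0.44 -0.07 0.00 0.00; 0 -0.00 -0.65 -0.46 -0.12 -0.00 0.00; 0 0.00 -0.93 -0.52 -0.17 -0.00 0.00; 0 0.00 -0.93 -0.52 -0.17 -0.00 0.00; 0 0.00 -0.93 -0.52 -0.17 -0.00 0.00
```

>>> step_arm --commands "0 0 -0.35 -0.02 -0.07 0 0; 0 0 -0.69 -0.01 -0.14 0 0; 0 0 -1.05 0.01 -0.21 0 0; 0 0 -1.4 0.05 -0.28 0 0; 0 0 -1.71 0.09 -0.34 0 0; 0 0 -1.71 0.09 -0.34 0 0; 0 0 -1.71 0.09 -0.34 0 0; 0 0 -1.37 -0.04 -0.27 0 0; 0 0 -1.03 -0.16 -0.2 0 0; 0 0 -0.68 -0.26 -0.13 0 0; 0 0 -0.32 -0.34 -0.06 0 0; 0 0 0 -0.4 0 0 0; 0 0 0 -0.4 0 0 0; 0 0 0 -0.4 0 0 0"

```text
time_s: 15.78
eef_pos: [584.0, 59.9, 173.2]
ee_rot: [-0.072, 0.821, 0.564, -0.049]
force: [-2.3, 2.1, 0.2]
grip_width: 0.378
grip_force: 101.1
```

```bash
python3 jm.py; python3 g.py "[(.17,18),(.1,18.3),(.03,18.6),(-.04,19),(-.11,19.5),(-.17,20),(-.17,20),(-.17,20),(-.1,20.5),(-.03,21),(.04,21.5),(.11,22),(.17,22.5),(.17,22.5),(.17,22.5),(.1,23),(.05,23.5),(0,24),(0,25),(0,26)]"
```

```text
jar shift px -0.25 -0.375 0.9498735070228577 px/mm z [-0.03118876 -0.33910788]
15.8333 [583.71132663  60.01211676 173.20935813] [-3.14077413  2.3755329  -0.60144186] [0.24542461 0.36023116 0.00107236]
0 -0.00 -0.37 -0.02 -0.07 0.00 0.00; 0 -0.00 -0.75 -0.01 -0.14 -0.00 0.00; 0 -0.00 -1.13 0.02 -0.21 0.00 -0.00; 0 -0.00 -1.51 0.06 -0.28 -0.00 0.00; 0 0.00 -1.84 0.12 -0.34 -0.00 0.00; 0 0.00 -1.84 0.12 -0.34 -0.00 0.00; 0 0.00 -1.84 0.12 -0.34 -0.00 0.00; 0 -0.00 -1.49 -0.05 -0.27 -0.00 -0.00; 0 -0.00 -1.12 -0.19 -0.20 -0.00 -0.00; 0 0.00 -0.74 -0.30 -0.13 -0.00 0.00; 0 0.00 -0.34 -0.39 -0.06 -0.00 0.00; 0 -0.00 -0.00 -0.45 0.00 0.00 0.00; 0 -0.00 -0.00 -0.45 0.00 0.00 0.00; 0 -0.00 -0.00 -0.45 0.00 0.00 0.00; 0 -0.00 -0.41 -0.49 -0.07 0.00 0.00; 0 -0.00 -0.70 -0.51 -0.12 -0.00 0.00; 0 -0.00 -1.00 -0.51 -0.17 -0.00 0.00; 0 -0.00 -1.02 -0.61 -0.17 -0.00 0.00; 0 -0.00 -1.04 -0.71 -0.17 -0.00 0.00
```

>>> step_arm --commands "0 0 -0.37 -0.02 -0.07 0 0; 0 0 -0.75 -0.01 -0.14 0 0; 0 0 -1.13 0.02 -0.21 0 0; 0 0 -1.51 0.06 -0.28 0 0; 0 0 -1.84 0.12 -0.34 0 0; 0 0 -1.84 0.12 -0.34 0 0; 0 0 -1.84 0.12 -0.34 0 0; 0 0 -1.49 -0.05 -0.27 0 0; 0 0 -1.12 -0.19 -0.2 0 0; 0 0 -0.74 -0.3 -0.13 0 0; 0 0 -0.34 -0.39 -0.06 0 0; 0 0 0 -0.45 0 0 0; 0 0 0 -0.45 0 0 0; 0 0 0 -0.45 0 0 0; 0 0 -0.41 -0.49 -0.07 0 0; 0 0 -0.7 -0.51 -0.12 0 0; 0 0 -1 -0.51 -0.17 0 0; 0 0 -1 -0.51 -0.17 0 0"

```text
time_s: 17.33
eef_pos: [574.4, 64.0, 181.3]
ee_rot: [0.001, 0.824, 0.567, 0.001]
force: [-0.5, -0.2, -0.1]
grip_width: 0.383
grip_force: 100.8
```

```bash
python3 jm.py; python3 f.py
```

```text
jar shift px 0.0 0.0 0.9967662692070007 px/mm z [-0.03118876 -0.33910788]
17.3833 [574.82456317  63.73065114 181.2937008 ] [-0.5504592   0.02560531  0.02467451] [ 0.05838694  0.05654297 -0.01724163]
17.3833 [574.82  63.73 181.29] 0.37810509724662295 100.76507806777954 [-0.55  0.03  0.02] [ 0.06  0.06 -0.02] tilt [-0.  0.  1.]
bung_head [(array([204.3, 196. ]), 0.69)]
bung_foot [(array([207.2, 214.8]), 0.61)]
jar_mouth [(array([202.8, 211. ]), 0.6)]
jar [(array([209.2, 252.7]), 0.92)]
[209.3, 230.1, 43.7, 45.3]
```

Loose, and the jar hasn't shifted. Lift clear and carry it over to the dish.

>>> step_arm --commands "0 0 0 -0.7 0 0 0; 0 0 0 -1.4 0 0 0; 0 0 0 -2.2 0 0 0; 0 0 0 -3.2 0 0 0; 0 0 0 -5 0 0 0; 0 0 0 -8 0 0 0; 0 0 0 -11.5 0 0 0; 0 0 0 -15 0 0 0; 0 -4 0.5 -15 0 0 0; 0 -8 1 -15 0 0 0; 0 -12 1.5 -15 0 0 0; 0 -16 2 -15 0 0 0; 0 -20 2.5 -15 0 0 0; 0 -24 3 -15 0 0 0; 0 -28 3.4 -15 0 0 0; 0 -32 3.9 -15 0 0 0; 0 -36 4.4 -15 0 0 0; 0 -39.5 4.8 -15 0 0 0; 0 -40.9 4.9 -15 0 0 0; 0 -40.9 4.9 -15 0 0 0"

```text
time_s: 19.35
eef_pos: [473.7, -338.8, 331.0]
ee_rot: [0.0, 0.825, 0.565, -0.0]
force: [-0.3, -0.5, -0.1]
grip_width: 0.383
grip_force: 100.8
```

```bash
cat > k.py <<'E'
from h import *
np.set_printoptions(precision=2,suppress=True)
s=sense();print(s["time_s"],s["eef_pos"],s["grip_width"],s["grip_force"]);t=capture("side");capture("top")
for c in("side","top"):
  for n in("bung_foot","bung_head","dish_in"):
    l=spot_point(c,n); print(c,n,[(np.array(x["xy"]),round(x["score"],2)) for x in l[:1]])
p=np.array(s["eef_pos"]);print("pred foot",proj("side",p-[0,0,61]),"head",proj("side",p-[0,0,3]),"dish",proj("side",[473,-335,5]))
print("cup",onz("top",[348,251],30))
x=trace("top","dish_in")
if x:print(x[0]["score"],x[0]["rect"])
cv2.imwrite('pics/carry.png',cv2.resize(t[70:230,240:380],None,fx=3.7,fy=3.7,interpolation=3)[:,:,::-1])
E
python3 k.py
```

```text
19.35 [ 473.66 -338.84  331.03] 0.38336038284510066 100.76893329620361
side bung_foot []
side bung_head []
side dish_in [(array([312.6, 189.5]), 0.54)]
top bung_foot [(array([152.9, 170.6]), 0.64)]
top bung_head [(array([363.1, 205. ]), 0.41)]
top dish_in [(array([333.1, 210.3]), 0.88)]
pred foot [320.33 105.97] head [321.31  85.62] dish [315.56 189.72]
cup [ 363.84 -374.89   30.  ]
0.76 [333.4, 206.7, 41.4, 27.2]
```

View pics/carry.png

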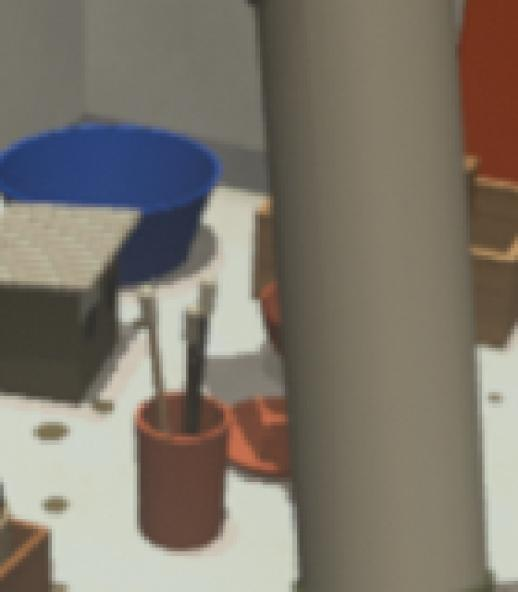

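The arm's upper link hides the dish in the side view, so I'll place by geometry plus contact force.

>>> step_arm --commands "0 0 0 4 0 0 0; 0 0 0 8 0 0 0; 0 0 0 12 0 0 0; 0 0 0 16 0 0 0; 0 0 0 19.5 0 0 0; 0 0 0 22 0 0 0; 0 0 0 24 0 0 0; 0 0 0 25.2 0 0 0; 0 0 0 25.5 0 0 0; 0 0 0 25.5 0 0 0; 0 0 0 25.5 0 0 0"

```text
time_s: 20.72
eef_pos: [475.4, -336.6, 77.1]
ee_rot: [0.001, 0.824, 0.567, 0.0]
force: [0.3, -0.0, -0.6]
grip_width: 0.379
grip_force: 100.8
```

>>> step_arm --commands "0 0 0 0.2 0 0 0; 0 0 0 0.4 0 0 0; 0 0 0 0.6 0 0 0; 0 0 0 0.75 0 0 0; 0 0 0 0.75 0 0 0; 0 0 0 0.75 0 0 0"

```text
time_s: 21.22
eef_pos: [474.9, -336.2, 68.3]
ee_rot: [-0.0, 0.824, 0.567, 0.0]
force: [0.1, 0.2, -0.9]
grip_width: 0.381
grip_force: 100.8
```

>>> step_arm --commands "0 0 0 0.05 0 0 0; 0 0 0 0.1 0 0 0; 0 0 0 0.15 0 0 0; 0 0 0 0.2 0 0 0; 0 0 0 0.2 0 0 0; 0 0 0 0.2 0 0 0"

```text
time_s: 21.72
eef_pos: [474.9, -336.2, 66.4]
ee_rot: [0.0, 0.824, 0.567, -0.0]
force: [-0.4, 1.5, 1.0]
grip_width: 0.38
grip_force: 101.3
```

>>> step_arm --commands "0 0 0 0.05 0 0 0; 0 0 0 0.05 0 0 0; 0 0 0 0.1 0 0 0; 0 0 0 0.1 0 0 0; 0 0 0 0.1 0 0 0"

```text
time_s: 22.13
eef_pos: [474.9, -336.2, 66.4]
ee_rot: [0.0, 0.824, 0.567, -0.0]
force: [-3.7, 2.1, 9.7]
grip_width: 0.387
grip_force: 102.4
```

Firm contact at 9.7 N, so the foot is on the dish floor. Open, then retreat straight up.

>>> step_arm --commands "0.4 0 0 0 0 0 0; 0.42 0 0 0 0 0 0; 0.45 0 0 0 0 0 0; 0.5 0 0 0 0 0 0; 0.6 0 0 0 0 0 0; 0.75 0 0 0 0 0 0; 0.85 0 0 0 0 0 0; 0.85 0 0 0 0 0 0; 0.85 0 0 0 0 0 0; 0.85 0 0 -1 0 0 0; 0.85 0 0 -3 0 0 0; 0.85 0 0 -6 0 0 0; 0.85 0 0 -10 0 0 0; 0.85 0 0 -14 0 0 0; 0.85 0 0 -18 0 0 0; 0.85 0 0 -22 0 0 0; 0.85 0 0 -26 0 0 0; 0.85 0 0 -26 0 0 0" --newtons 30

```text
time_s: 23.63
eef_pos: [475.7, -336.9, 334.6]
ee_rot: [0.007, 0.824, 0.567, 0.001]
force: [-0.3, 1.8, 0.1]
grip_width: 0.852
grip_force: 0.0
```

```bash
python3 k.py
```

```text
23.6333 [ 475.72 -336.94  334.59] 0.8515585032134962 0.0
side bung_foot [(array([315.9, 189.2]), 0.45)]
side bung_head [(array([319.5, 174.5]), 0.46)]
side dish_in [(array([316. , 188.6]), 0.75)]
top bung_foot [(array([330. , 209.9]), 0.44)]
top bung_head []
top dish_in [(array([329.2, 210.4]), 0.72)]
pred foot [319.4  104.83] head [320.36  84.42] dish [315.56 189.72]
cup [ 363.84 -374.89   30.  ]
0.91 [331.4, 205.2, 38.0, 25.3]
```

>>> step_arm --commands "0.85 -3 -2.6 0 0 0 0; 0.85 -6 -5.2 0 0 0 0; 0.85 -9 -7.8 0 0 0 0; 0.85 -12 -10.4 0 0 0 0; 0.85 -15 -13 0 0 0 0; 0.85 -18 -15.6 0 0 0 0; 0.85 -21 -18.2 0 0 0 0; 0.85 -24 -20.8 0 0 0 0; 0.85 -26.5 -23.3 0 0 0 0; 0.85 -26.5 -23.3 0 0 0 0; 0.85 -26.5 -23.3 0 0 0 0"

```text
time_s: 25.0
eef_pos: [161.1, -500.7, 324.8]
ee_rot: [-0.0, 0.825, 0.565, 0.0]
force: [1.5, 0.1, 1.7]
grip_width: 0.852
grip_force: 0.0
```

```bash
python3 k.py; python3 -c "
from h import *
t=capture('side');p=capture('top')
cv2.imwrite('pics/end.png',np.hstack([cv2.resize(t[130:230,270:370],(300,300),interpolation=3),cv2.resize(p[165:265,285:385],(300,300),interpolation=3)])[:,:,::-1])
cv2.imwrite('pics/end.png',np.vstack([cv2.imread('pics/end.png'),np.hstack([cv2.resize(t[170:270,160:260],(300,300),interpolation=3),cv2.resize(p[120:220,140:240],(300,300),interpolation=3)])[:,:,::-1]]))"
```

```text
25.0 [ 161.09 -500.69  324.79] 0.8518255249187553 0.0
side bung_foot [(array([318. , 188.4]), 0.62)]
side bung_head [(array([318.4, 174.3]), 0.89)]
side dish_in [(array([209.2, 252.6]), 0.74)]
top bung_foot [(array([331.6, 211.4]), 0.58)]
top bung_head [(array([338. , 208.6]), 0.5)]
top dish_in [(array([332.5, 211.1]), 0.86)]
pred foot [449.08 111.82] head [452.68  91.74] dish [315.56 189.72]
cup [ 363.84 -374.89   30.  ]
0.91 [333.1, 211.6, 38.0, 43.9]
```

View pics/end.png

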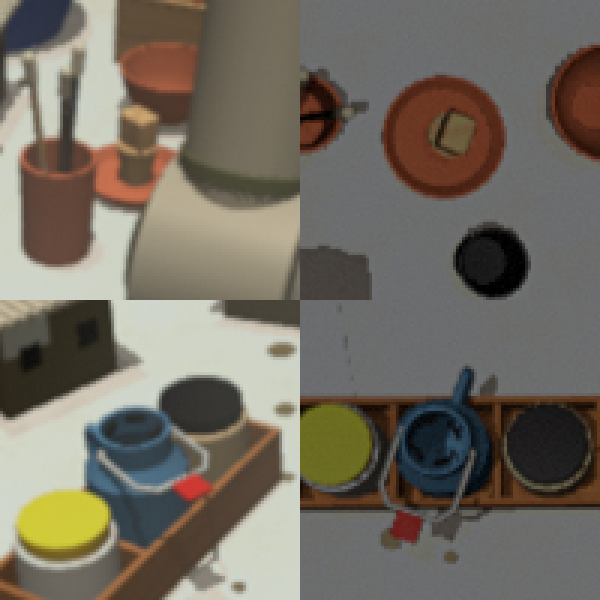

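The end picture shows the bung upright near the middle of the dish (side view about (138,148), top view about (452,132) in the crops). The jar is upright in its well, the bail is folded with the tab at about (405,527), and the bystanders look unmoved.

```bash
python3 -c "
from rig import *
print(finish_job())"
```

```text
the job is handed in; nothing more can be done
None
```

The job is handed in at about 25 s of the 72 s allowed, but no verdict was returned: the last pictures show the bung upright near the middle of the dish and released, the jar upright in its caddy well with the bail folded away from the handle, and the other things where they were.

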